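# Clip the fridge key's snap hook onto the eye of the key stand

## Task

Lift the orange snap hook with the blue key tag out of its white holder and clip it onto the steel eye of the grey key stand: press its sprung gate against the eye's front bar until the bar is past the nose, then lower the hook so that it hangs from the bar by its top bow with the gate sprung shut. How far the eye is screwed out is different every time, so feel for it and press gently (never more than 12 N on the eye); let go, and leave the other things on the worktop where they stand.

Things in the scene. Friction and masses are not known exactly. Their poses are not given: they have to be found in the camera images.
- key_hook: Orange plastic snap hook, 10 mm thick (y), about 60 g, blue key tag (30 wide, 30 high) as its lower end; stands upright in the white holder. Origin at the tag's underside, z up, x from spine to gate. In mm from it: frame x -22 to 22, z 30 to 114; opening x -13 (spine) to 10, z 39 to 102; above it the top bow and the grip tab up to z 140.
- hook_grip (a point): centre of the flat grip tab at the snap hook's top, 127 mm above the hook's underside; the tab is 34 mm wide (x), 10 mm thick (y) and bare from 13 mm below to 13 mm above this point: grip it here across its thickness, from above. Axes as the hook's
- hook_bow (a point): middle of the underside of the snap hook's top bow, 25 mm below hook_grip; when the hook hangs, the top of the eye's bar bears on this surface (hook_grip is then 28 mm above the centre of the bar); letting the hook down the last 1 or 2 mm by releasing it does no harm
- nose_tip (a point): inner lower edge of the hook's nose, which comes down from the bow on the gate side (x 10 to 22 mm), 37 mm below and 10 mm along x from hook_grip. The bar must go in below the nose, then up behind it into the bow: it can go up only while its centre is at x < 7 mm from hook_grip
- gate_hinge (a point): hinge of the gate, 85 mm below and 18 mm along x from hook_grip. The gate is a steel rod 7 mm thick, 47 mm long, closing the opening up to the nose. It swings only inward (to -x), 0.44 rad to a hard stop, and springs shut. Pressed 36 mm above the hinge (49 mm below the grip) it gives about 1 N at first, 3 N at the stop; bar centre at x 24.5 mm on touching, about 5 mm at the stop
- gate_tip (a point): rounded free end of the steel gate; gate shut: 18 mm along x and 41.5 mm below hook_grip; pressed in fully: about 0 mm along x
- key_holder: fixed white block 70 x 54 x 42 mm with a slot 31.5 x 11.5 mm, 22 mm deep, in its top, in which the key tag stands; origin at the middle of its underside, x along the slot, z up
- eye_stand: fixed key stand: grey base plate 156 x 90 x 10 mm (x -43 to 113 mm from the origin) and an aluminium post (x 83 to 101 mm, 154 mm high) that carries a level steel eye reaching out to -x. Origin on the worktop under the mean place of the eye's front bar; x towards the post, y along the bar, z up. More than 12 N between hook and stand damages it
- eye_mean (a point): mean place of the middle of the eye's front bar, 130 mm up. The eye is a closed level loop of 6 mm round steel bar, 30 mm wide (y) and 26 mm deep (x) inside. It is screwed in or out anew each time: the front bar really lies up to 25 mm before or behind this point along the stand's x (not measured), and is firm there. Bring the hook upright, its x along the stand's x, gate first, and feel for the bar
- timer: bystander, white lab timer, 54 x 62 x 69 mm, loose, origin at the middle of its underside
- coverslip_box: bystander, small blue box, 48 x 64 x 20 mm, loose, origin at the middle of its underside
- specimen_cup_2: bystander, white specimen cup with blue lid, diameter 62 mm, 64 mm high, loose, origin at the middle of its underside
Mind the look-alikes: they are no part of the job. There is more than one size of the key_hook; the one meant has the size given above.

How it is judged (in metres and radians):
On the way, in this order (a step that is already met when the one before it is completed fails the run):
1. the snap hook is lifted clear out of its holder (z of key_hook in the frame of key_holder above 0.045 m and contact force between key_hook and key_holder below 0.1 N), for 0.1 s.
2. the gate is pressed well inward by the stand's eye (x of gate_tip in the frame of hook_grip below 0.007 m and contact force between key_hook and eye_stand above 0.3 N), for 0.05 s.
At the end, for the whole second after the job is handed in: the snap hook hangs from the eye's front bar by its top bow (underside of the bow 128 to 138 mm above the worktop, within 17 mm of the stand's middle plane and 50 mm along x), within 0.35 rad of upright, its gate sprung shut (free end at x over 15 mm), borne by the stand and at rest (under 0.03 m/s) (z of hook_bow in the frame of eye_stand between 0.128 and 0.138 m and x of hook_bow in the frame of eye_stand between -0.05 and 0.05 m and y of hook_bow in the frame of eye_stand between -0.017 and 0.017 m and angle between key_hook's own z axis and vertical below 0.35 rad and x of gate_tip in the frame of hook_grip above 0.015 m and contact force between key_hook and eye_stand above 0.2 N and linear speed of key_hook below 0.03 m/s); the robot touches nothing.
It fails at once if the eye is loaded with more than 12 N (contact force between key_hook and eye_stand above 12 N).
It fails at once if the robot knocks against the stand (contact force between any of the fingers, the arm and eye_stand above 12 N).
It fails at once if a bystander is pushed away (over 20 mm) (distance of any of timer, coverslip_box, specimen_cup_2 from where it was at the start of the episode above 0.02 m).
It also fails if it takes over 72 s, if anything falls off the work surface, if the arm or the gripper's body presses on something with over 40 N, if the wrist force passes 120 N, or if a joint passes its speed limit or range.

## Robot

A 6-joint arm with a two-finger parallel gripper is mounted at the origin on a cart in front of the work surface, level with it; the furniture and walls round the work are solid. World frame = base frame: x ahead of the robot, y to its left, z up, the work surface at z = 0. Lengths are in mm, angles in degrees, forces in N, time in s.
With the tool pointing down it reaches from about 300 to 850 mm from the base axis. Payload 4.2 kg.
Tool frame: the origin (TCP) lies on the centre line of the jaws, within the pads' length; the fingertips stand 14 mm ahead of it and the grasp point (between the pads) lies 5 mm behind it; z points along the fingers, y is the line along which they close (so a half turn about z gives the same grasp; the last joint's range is limited). The gripper opens to 91 mm and grips with 3 to 60 N. Pads are 32 mm wide; open, the fingers measure 118 mm over their backs; the gripper's body (76 mm by 178 mm) begins 60 mm behind the grasp point.
Start: joints at [-73.109, 18.312, 89.639, -0, 72.044, -1.146], TCP at [178.038, -546.758, 227.976] pointing down, gripper open.
Joint ranges: [-177.97, 177.97], [-48.28, 115.42], [12.27, 149.76], [-77.06, 257.06], [2.81, 150.46], [-146.56, 146.56]. Speed limits (degrees/s): [147.25, 147.25, 180, 180, 180, 180].

## Interface

Orientations are given as [roll, pitch, yaw] about the fixed x, y, z axes, in that order (R = Rz(yaw) Ry(pitch) Rx(roll)).
In Python, from workcell import env gives the robot as it stands.
- The arm moves only by the tool arm_command, never from a script. Its argument "motion" is a list of rows, each an object with "offset": the shift along the tool's x, y, z in m, a list of three; "spin": the turn about the tool's z in rad. In form: [{"offset": [tx, ty, tz], "spin": spin}, ...]. A call has 1 to 5 rows; each row shifts and turns the commanded pose from where the row before left it, along the tool's axes as they then stand; what a row does not reach is not made up. A row lasts 1/8 s, in which the tool goes at most 62.5 mm and 10.7 degrees, less where a joint would pass 70% of its speed; a pose out of reach is approached as far as the arm can. A call with a gripper value outside its range is refused whole. "jaw" is the finger opening in m, from 0 to 0.0912, set as the call begins (left out, the last holds). The fingers move at their own pace and stop on an object; "newtons" is the grip in N (left out, the last holds). Time passes only in rows, so rows that do not move let the fingers close. It gives the time, the measured TCP pose, the force, the opening and the grip force at its end, in the units of the state.
- env.state(): the state, without advancing time (a new reading comes with each control period).
- env.grab_frame(name): name is "scene" or "top" or "wrist"; returns (picture, depth): 400x640x3 uint8, blue, green, red; 400x640 float32, mm along the optical axis (not along the pixel's ray), 0 where there is no reading.
- env.camera_model(name): a dict with "fx", "fy", "cx", "cy" (pixels), "eye" and "rotation" of the camera in the world; the wrist camera has in their place "hand_eye" (4x4, takes a point from camera to tool coordinates, whose origin is the TCP and whose axes are the flange's). Camera axes: x right, y down, z forward; pixel columns grow to the right and rows downward; lengths in mm; the calibration is good to about 2 mm. A picture is of the moment at which its call begins: read the wrist's pose just before it. camera_model takes no time and is no camera call.
- env.job_done(): hands the job in; it is judged then, once.
Trained networks look in the newest picture that a camera, given by its name, has taken for a name from the list of things; names that differ only in an ending like _2 or _b are one class to them, and where a whole thing is asked for, a point or a joint stands for the part that bears it (a point fixed in the world has none). Each returns a list of dicts, best first, with "score" (0 to 1); they miss things now and then, are a little off and sometimes report something else, mostly with a low value. They report only what shows in the picture. A call takes as long as a camera call. They do not tell look-alikes from the thing itself.
- env.boxes_of(camera, target): "bbox" ([left, top, right, bottom] in pixels, round what is visible of it).
- env.pinpoint(camera, target): "location" ([column, row] in pixels: a listed point, or the origin of a listed thing).
The state is a dict: "time_s": time; "qpos": joint angles; "qvel": joint speeds; "effort": joint torques, N m; "ee_pos": TCP position; "ee_rot": TCP orientation; "force": force on the tool from outside, world axes, zero at the start; "torque": the same for the moment, N m; "gripper_width": finger opening in mm; "gripper_force": force on a finger pad.
Only numpy, scipy, OpenCV 4.12 (cv2) and the standard library are available. Lean on these libraries where they do the work, as an engineer would, in place of code of your own. Each camera call takes 0.05 s, during which the arm holds its last target. There are 200 camera calls.

## Working session

There is one attempt and no reset: what is moved stays moved. The work goes in short steps, Python scripts to look and compute and a tool call to move; the robot and the scene stay as the last step left them, time stands still between calls to the robot, and variables do not carry over. Pictures are saved under pics/ and viewed, at most 10 in all, crops included, and the job is handed in when it is done.

Besides the shell and the picture viewer there is one more tool, called after ">>>" in YAML: its name, and indented under it one key for each argument. arm_command: Moves the arm, as the interface text tells. Its arguments: {"type":"object","properties":{"motion":{"type":"array"},"jaw":{"type":"number"},"newtons":{"type":"number"}},"required":["motion"]}

```bash
mkdir -p pics
cat > h.py <<'E'
import numpy as np, cv2
from workcell import env
from scipy.spatial.transform import Rotation as R
def cam(n):
    m=env.camera_model(n)
    if 'eye' in m: return m,np.array(m['rotation']),np.array(m['eye'])
    s=env.state(); T=np.array(m['hand_eye'])
    Rt=R.from_euler('xyz',s['ee_rot'],degrees=True).as_matrix()
    return m,Rt@T[:3,:3],Rt@T[:3,3]+np.array(s['ee_pos'])
def unproj(c,px,depth):
    m,Rm,e=c
    return Rm@(np.array([(px[0]-m['cx'])/m['fx'],(px[1]-m['cy'])/m['fy'],1])*depth)+e
def atz(c,px,z):
    m,Rm,e=c
    d=Rm@np.array([(px[0]-m['cx'])/m['fx'],(px[1]-m['cy'])/m['fy'],1])
    return e+d*(z-e[2])/d[2]
E
python3 - <<'E'
from h import *
print(env.state())
for n in ['scene','top']:
    c=cam(n); p,d=env.grab_frame(n); cv2.imwrite(f'pics/{n}.png',p); np.save(f'{n}_d.npy',d)
    print(n,c[2],c[1].round(2).tolist())
    for t in ['key_hook','hook_grip','key_holder','eye_stand','timer','coverslip_box','specimen_cup_2']:
        for b in env.pinpoint(n,t)[:4]:
            u,v=b['location']; dd=d[int(np.clip(v,0,399)),int(np.clip(u,0,639))]
            print(t,round(b['score'],2),round(u),round(v),unproj(c,(u,v),dd).round(0), atz(c,(u,v),{'hook_grip':147,'key_hook':20}.get(t,0)).round(0))
E
```

```text
{'time_s': 0.0, 'qpos': array([-7.31108951e+01,  1.83511622e+01,  8.97059126e+01, -1.05588958e-03,
        7.20436684e+01, -1.14902333e+00]), 'qvel': array([ 0.03608479, -0.03669702,  0.03015811,  0.03612077, -0.03097627,
        0.00172246]), 'effort': array([-1.44159501e-03, -4.12466526e+01, -2.31971812e+01,  7.27824890e-02,
        4.57277836e-02, -1.39676872e-04]), 'ee_pos': array([ 177.87566588, -546.29350087,  227.12840363]), 'ee_rot': array([-1.79899257e+02, -1.01650898e-03,  1.80384538e+01]), 'force': array([-0.21977508, -0.04830124, -0.31797693]), 'torque': array([-0.04252492,  0.03684875, -0.00762128]), 'gripper_force': 0.0, 'gripper_width': 91.24359477413672}
scene [-403.81445711  559.65350789  830.24363211] [-124.0, 1.17, -115.35]Traceback (most recent call last):
  File "<stdin>", line 9, in <module>
  File "h.py", line 16, in atz
    return e+d*(z-e[2])/d[2]
                        ~^^^
IndexError: invalid index to scalar variable.
```

```bash
sed -i "s/np.array(m\['rotation'\])/R.from_euler('xyz',m['rotation'],degrees=True).as_matrix()/" h.py
python3 - <<'E'
from h import *
for n in ['scene','top']:
    c=cam(n); p,d=env.grab_frame(n); cv2.imwrite(f'pics/{n}.png',p); np.save(f'{n}_d.npy',d)
    print(n,c[2],c[1].round(2).tolist())
    for t in ['key_hook','hook_grip','key_holder','eye_stand','timer','coverslip_box','specimen_cup_2']:
        for b in env.pinpoint(n,t)[:4]:
            u,v=b['location']; dd=d[int(np.clip(v,0,399)),int(np.clip(u,0,639))]
            print(t,round(b['score'],2),round(u),round(v),unproj(c,(u,v),dd).round(0), atz(c,(u,v),{'hook_grip':147,'key_hook':20}.get(t,0)).round(0))
E
```

```text
scene [-403.81445711  559.65350789  830.24363211] [[-0.43, -0.5, 0.75], [-0.9, 0.25, -0.34], [-0.02, -0.83, -0.56]]
key_hook 0.68 310 251 [503. 175.  41.] [528. 164.  20.]
key_hook 0.67 288 238 [628. 183.  -0.] [603. 192.  20.]
key_hook 0.65 278 274 [504. 260.   1.] [483. 267.  20.]
hook_grip 0.89 288 179 [613. 178. 186.] [675. 155. 147.]
hook_grip 0.8 310 211 [505. 171. 155.] [516. 166. 147.]
hook_grip 0.79 275 240 [507. 260. 100.] [449. 279. 147.]
key_holder 0.83 310 257 [487. 182.  37.] [529. 165.   0.]
eye_stand 0.74 419 218 [ 534. -165.    9.] [ 544. -173.    0.]
timer 0.9 332 201 [713.  13.  15.] [733.   3.   0.]
timer 0.4 308 253 [500. 181.  39.] [545. 163.   0.]
coverslip_box 0.61 387 260 [411.  12.  19.] [430.  -0.   0.]
specimen_cup_2 0.59 210 295 [494. 430.  11.] [506. 428.   0.]
top [ 300.99763066   89.62790606 1628.60676944] [[-0.0, -0.98, 0.18], [-1.0, 0.0, 0.0], [-0.0, -0.18, -0.98]]
key_hook 0.48 257 220 [505. 264. 102.] [516. 274.  20.]
key_hook 0.44 293 219 [516. 159.  39.] [518. 160.  20.]
key_hook 0.42 289 186 [599. 167. 156.] [626. 174.  20.]
hook_grip 0.62 287 175 [624. 171. 187.] [633. 173. 147.]
hook_grip 0.5 256 218 [525. 281.  -0.] [505. 264. 147.]
key_holder 0.84 287 217 [505. 172. 150.] [526. 181.   0.]
eye_stand 0.82 402 209 [ 550. -187.   13.] [ 552. -190.    0.]
timer 0.69 348 155 [713. -13.  70.] [732. -18.   0.]
coverslip_box 0.77 347 248 [424.  -9.  26.] [426. -11.   0.]
specimen_cup_2 0.59 210 219 [512. 414.  63.] [520. 427.   0.]
specimen_cup_2 0.56 294 216 [524. 156.  50.] [531. 158.   0.]
```

View pics/scene.png

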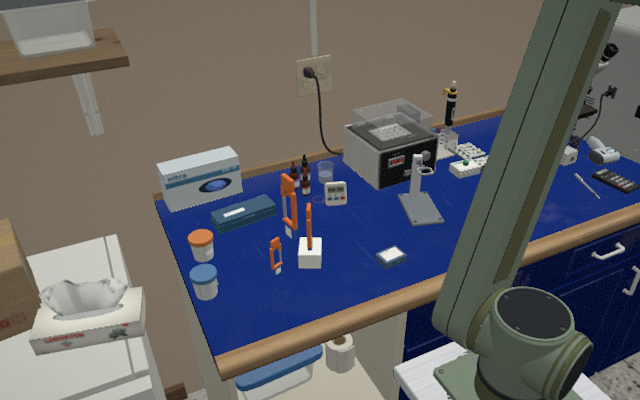

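View pics/top.png

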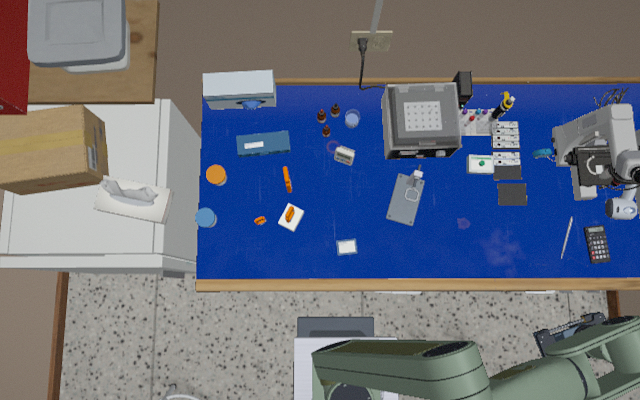

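```bash
cat >> h.py <<'E'
def cloud(c,d):
    m,Rm,e=c; v,u=np.nonzero(d>0); z=d[v,u]
    P=np.stack([(u-m['cx'])/m['fx']*z,(v-m['cy'])/m['fy']*z,z],1)@Rm.T+e
    return P,u,v
def pca(P):
    q=P[:,:2]-P[:,:2].mean(0); w,V=np.linalg.eigh(q.T@q); a=V[:,1]
    t=q@a; s=q@V[:,0]
    return P.mean(0).round(1),round(float(np.degrees(np.arctan2(a[1],a[0]))),1),(t.min().round(1),t.max().round(1),s.min().round(1),s.max().round(1)),len(P)
E
python3 - <<'E'
from h import *
for n in ['scene','top']:
    d=np.load(n+'_d.npy'); P,u,v=cloud(cam(n),d); p=cv2.imread(f'pics/{n}.png')
    col=p[v,u].astype(int); org=(col[:,2]-col[:,0]>90)
    near=(abs(P[:,0]-515)<60)&(abs(P[:,1]-170)<45)
    for lo,hi in [(55,100),(125,170),(55,175)]:
        s=near&org&(P[:,2]>lo)&(P[:,2]<hi)
        if s.sum()>4: print(n,'hook',lo,pca(P[s]),np.median(P[s],0).round(0))
    s=near&(P[:,2]>35)&(P[:,2]<48)&~org; print('holder',pca(P[s]), cv2.minAreaRect(P[s][:,:2].astype(np.float32)))
    st=(abs(P[:,0]-550)<130)&(abs(P[:,1]+190)<130)
    s=st&(P[:,2]>5)&(P[:,2]<16); print('plate',pca(P[s]), cv2.minAreaRect(P[s][:,:2].astype(np.float32)))
    s=st&(P[:,2]>120)&(P[:,2]<165); print('post/eye',pca(P[s])); print(P[s].round(0)[:60].tolist())
t=cv2.imread('pics/top.png'); s=cv2.imread('pics/scene.png')
a=cv2.resize(t[150:240,240:440],(800,360)); b=cv2.resize(s[150:290,260:460],(800,560)) 
cv2.imwrite('pics/crop.png',np.vstack([cv2.resize(t[140:240,240:440],(560,280)),cv2.resize(s[145:255,260:460],(560,308))]))
E
```

```text
scene hook 55 (array([503.1, 176.4,  77.4]), 148.5, (np.float64(-36.9), np.float64(4.1), np.float64(-4.4), np.float64(4.8)), 48) [503. 177.  78.]
scene hook 125 (array([510.8, 172.2, 148.5]), 153.2, (np.float64(-23.3), np.float64(11.7), np.float64(-5.4), np.float64(4.4)), 82) [508. 173. 153.]
scene hook 55 (array([507.1, 174.5, 120.6]), 151.0, (np.float64(-32.5), np.float64(10.6), np.float64(-5.4), np.float64(5.0)), 156) [505. 175. 128.]
holder (array([515.4, 170.1,  41.8]), 148.6, (np.float64(-45.3), np.float64(32.5), np.float64(-29.9), np.float64(28.0)), 391) ((521.5631713867188, 167.18212890625), (54.05746841430664, 74.95140838623047), 62.946800231933594)
plate (array([ 572.4, -195.1,   10.3]), 163.2, (np.float64(-119.9), np.float64(140.3), np.float64(-140.4), np.float64(89.2)), 1006) ((560.7807006835938, -196.24423217773438), (205.77268981933594, 240.8007354736328), 22.41440200805664)
post/eye (array([ 604.2, -205.4,  134.2]), 165.6, (np.float64(-63.9), np.float64(51.2), np.float64(-21.7), np.float64(20.0)), 199)
[[664.0, -224.0, 134.0], [665.0, -227.0, 133.0], [647.0, -208.0, 14
[... 3144 characters left out ...]
.0], [641.0, -226.0, 143.0], [640.0, -204.0, 135.0], [637.0, -204.0, 149.0], [637.0, -208.0, 147.0], [639.0, -212.0, 139.0], [638.0, -215.0, 141.0], [638.0, -217.0, 143.0], [639.0, -221.0, 140.0], [638.0, -224.0, 142.0], [639.0, -227.0, 138.0], [639.0, -230.0, 140.0], [635.0, -203.0, 141.0], [635.0, -206.0, 141.0], [634.0, -208.0, 147.0], [634.0, -210.0, 148.0], [636.0, -216.0, 137.0], [636.0, -218.0, 140.0], [634.0, -219.0, 147.0], [635.0, -223.0, 143.0], [635.0, -226.0, 143.0], [635.0, -202.0, 128.0], [632.0, -203.0, 141.0], [631.0, -205.0, 147.0], [632.0, -208.0, 143.0], [631.0, -210.0, 148.0], [631.0, -214.0, 145.0], [632.0, -218.0, 140.0], [633.0, -221.0, 139.0], [631.0, -222.0, 147.0]]
```

View pics/crop.png

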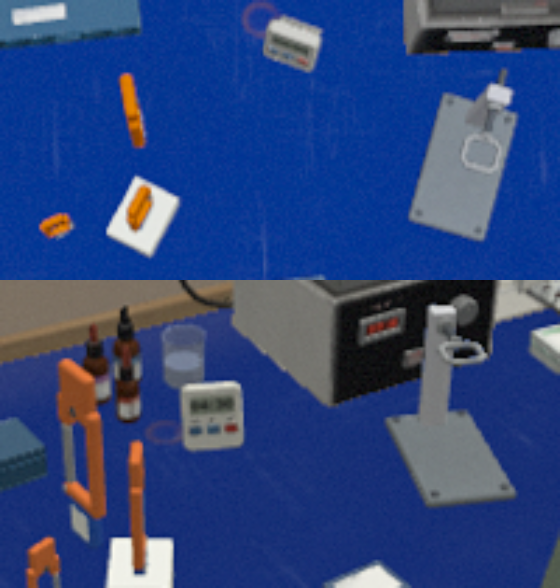

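>>> arm_command:
  motion:
    - {"offset": [0.044,-0.024,-0.017],"spin": 0}
    - {"offset": [0.044,-0.024,-0.017],"spin": 0}
    - {"offset": [0.044,-0.024,-0.017],"spin": 0}
    - {"offset": [0.044,-0.024,-0.017],"spin": 0}
    - {"offset": [0.044,-0.024,-0.017],"spin": 0}

```text
time_s: 1.52
ee_pos: [351.0, -363.2, 313.7]
ee_rot: [180.0, -0.0, 18.0]
force: [0.5, -0.1, 0.4]
gripper_width: 91.1
gripper_force: 0.0
```

>>> arm_command:
  motion:
    - {"offset": [0.044,-0.024,-0.017],"spin": 0}
    - {"offset": [0.044,-0.024,-0.017],"spin": 0}
    - {"offset": [0.044,-0.024,-0.017],"spin": 0}
    - {"offset": [0.044,-0.024,-0.017],"spin": 0}
    - {"offset": [0.044,-0.024,-0.017],"spin": 0}

```text
time_s: 2.15
ee_pos: [523.0, -181.0, 398.7]
ee_rot: [180.0, -0.0, 18.0]
force: [-0.5, 0.0, 1.2]
gripper_width: 91.1
gripper_force: 0.0
```

>>> arm_command:
  motion:
    - {"offset": [0,0,0],"spin": -0.18}
    - {"offset": [0,0,0],"spin": -0.18}
    - {"offset": [0,0,0],"spin": -0.18}
    - {"offset": [0,0,0],"spin": -0.18}
    - {"offset": [0,0,0],"spin": -0.18}

```text
time_s: 2.78
ee_pos: [522.1, -182.3, 398.0]
ee_rot: [180.0, 0.0, 69.9]
force: [-0.4, 0.1, 0.1]
gripper_width: 90.9
gripper_force: 0.0
```

>>> arm_command:
  motion:
    - {"offset": [0,0,0],"spin": -0.18}
    - {"offset": [0,0,0],"spin": -0.18}
    - {"offset": [0,0,0],"spin": -0.18}
    - {"offset": [0,0,0],"spin": -0.18}
    - {"offset": [0,0,0],"spin": -0.18}

```text
time_s: 3.4
ee_pos: [522.1, -182.3, 398.0]
ee_rot: [-180.0, 0.0, 121.5]
force: [-0.3, 0.1, -0.2]
gripper_width: 91.0
gripper_force: 0.0
```

>>> arm_command:
  motion:
    - {"offset": [0,0,0],"spin": -0.18}
    - {"offset": [0,0,0],"spin": -0.18}
    - {"offset": [0,0,0],"spin": -0.18}
    - {"offset": [0,0,0],"spin": -0.01}
    - {"offset": [0,0,0],"spin": 0}

```text
time_s: 4.03
ee_pos: [522.1, -182.3, 397.9]
ee_rot: [-180.0, 0.0, 152.5]
force: [0.2, 0.1, 0.4]
gripper_width: 91.4
gripper_force: 0.0
```

Run:
```python
from h import *
m=env.camera_model('wrist'); print(np.array(m['hand_eye']).round(2).tolist(),m['fx'])
c=cam('wrist'); p,d=env.grab_frame('wrist'); cv2.imwrite('pics/w1.png',p); np.save('w1_d.npy',d)
print(c[2])
for t in ['eye_stand','eye_mean']:
    for b in env.pinpoint('wrist',t)[:2]: print(t,b['score'],b['location'],atz(c,b['location'],0 if t=='eye_stand' else 130).round(1))
P,u,v=cloud(c,d); col=p[v,u].astype(int)
st=(abs(P[:,0]-560)<130)&(abs(P[:,1]+190)<130)&(col[:,0]-col[:,2]<50)
s=st&(P[:,2]>5)&(P[:,2]<16); print('plate',pca(P[s]), cv2.minAreaRect(P[s][:,:2].astype(np.float32)))
s=st&(P[:,2]>122)&(P[:,2]<140); print('eye',pca(P[s]), cv2.minAreaRect(P[s][:,:2].astype(np.float32)),np.median(P[s],0))
s=st&(P[:,2]>148)&(P[:,2]<162); print('post',pca(P[s]), cv2.minAreaRect(P[s][:,:2].astype(np.float32)))
```

```text
[[-0.0, -0.97, -0.25, 72.16], [1.0, -0.0, -0.0, -0.22], [0.0, -0.25, 0.97, -156.37], [0.0, 0.0, 0.0, 1.0]] 343.94139774851385
[ 457.95095175 -149.21921375  554.31016959]
eye_stand 0.6 [325.0, 176.0] [ 551.9 -185.4    0. ]
eye_mean 0.75 [322.8, 193.3] [ 548.4 -189.5  130. ]
plate (array([ 571.3, -196.8,    9.5]), 163.7, (np.float64(-88.2), np.float64(67.8), np.float64(-44.4), np.float64(46.0)), 4297) ((580.7655029296875, -200.33071899414062), (88.84915924072266, 155.29644775390625), 72.98040771484375)
eye (array([ 588.6, -201.9,  132.6]), 163.1, (np.float64(-41.1), np.float64(35.4), np.float64(-20.9), np.float64(21.0)), 725) ((591.1383056640625, -202.97625732421875), (41.90842819213867, 76.43621826171875), 72.60955810546875) [ 587.24178062 -205.53056214  132.28184875]h.py:22: RuntimeWarning: Mean of empty slice.
  q=P[:,:2]-P[:,:2].mean(0); w,V=np.linalg.eigh(q.T@q); a=V[:,1]
  ret = um.true_divide(
h.py:24: RuntimeWarning: Mean of empty slice.
  return P.mean(0).round(1),round(float(np.degrees(np.arctan2(a[1],a[0]))),1),(t.min().round(1),t.max().round(1),s.min().round(1),s.max().round(1)),len(P)
Traceback (most recent call last):
  File "h.py", line 24, in pca
    return P.mean(0).round(1),round(float(np.degrees(np.arctan2(a[1],a[0]))),1),(t.min().round(1),t.max().round(1),s.min().round(1),s.max().round(1)),len(P)
                                                                                 ~~~~~^^
ValueError: zero-size array to reduction operation minimum which has no identity
```

View pics/w1.png

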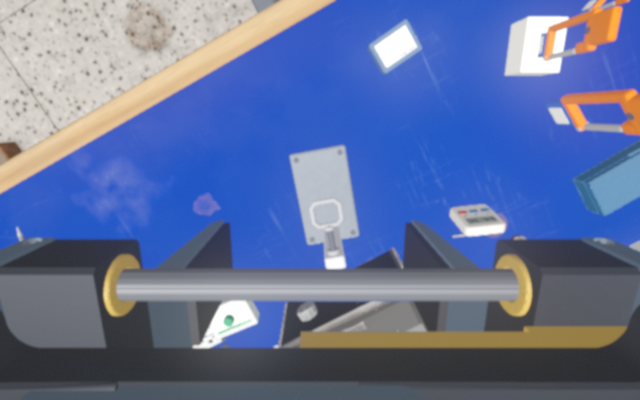

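>>> arm_command:
  motion:
    - {"offset": [0.02,0.0385,0.01],"spin": 0}
    - {"offset": [0.02,0.0385,0.01],"spin": 0}
    - {"offset": [0.02,0.0385,0.01],"spin": 0}
    - {"offset": [0.02,0.0385,0.01],"spin": 0}
    - {"offset": [0.02,0.0385,0.01],"spin": 0}

```text
time_s: 4.8
ee_pos: [521.5, 36.0, 347.7]
ee_rot: [180.0, 0.0, 152.6]
force: [0.9, -0.7, 0.2]
gripper_width: 90.9
gripper_force: 0.0
```

>>> arm_command:
  motion:
    - {"offset": [0.02,0.0385,0.01],"spin": 0}
    - {"offset": [0.02,0.0385,0.01],"spin": 0}
    - {"offset": [0.0225,0.039,0.01],"spin": 0}
    - {"offset": [0,0,0.01],"spin": 0}
    - {"offset": [0,0,0],"spin": 0}

```text
time_s: 5.42
ee_pos: [518.9, 165.9, 307.1]
ee_rot: [-179.9, -0.1, 152.7]
force: [0.0, -0.5, 0.3]
gripper_width: 91.1
gripper_force: 0.0
```

Run:
```python
from h import *
c=cam('wrist'); p,d=env.grab_frame('wrist'); cv2.imwrite('pics/w2.png',p); np.save('w2_d.npy',d)
s=env.state(); print(s['ee_pos'],s['ee_rot'])
for t,z in [('hook_grip',147),('key_holder',0),('gate_tip',105),('gate_hinge',62),('nose_tip',110)]:
    for b in env.pinpoint('wrist',t)[:2]: print(t,round(b['score'],2),b['location'],atz(c,b['location'],z).round(1))
P,u,v=cloud(c,d); col=p[v,u].astype(int)
near=(abs(P[:,0]-520)<60)&(abs(P[:,1]-167)<45); org=col[:,2]-col[:,0]>90
for lo,hi in [(52,110),(125,170),(155,166)]:
    s=near&org&(P[:,2]>lo)&(P[:,2]<hi)
    if s.sum()>5: print(lo,pca(P[s]),P[s][:,2].max(),cv2.minAreaRect(P[s][:,:2].astype(np.float32)))
s=near&~org&(P[:,2]>36)&(P[:,2]<48); print(pca(P[s]),cv2.minAreaRect(P[s][:,:2].astype(np.float32)))
```

```text
[519.29128323 165.57682832 307.78594449] [-1.79947984e+02 -1.64091463e-03  1.52627104e+02]
hook_grip 0.81 [395.4, 131.5] [501.1 253.  147. ]
hook_grip 0.8 [375.6, 294.1] [640.7 168.4 147. ]
key_holder 0.82 [318.1, 168.5] [519.3 164.8   0. ]
gate_tip 0.44 [382.4, 136.6] [505.8 246.2 105. ]
gate_hinge 0.75 [377.7, 137.2] [510.  246.8  62. ]
gate_hinge 0.71 [376.8, 258.5] [646.  182.5  62. ]
nose_tip 0.69 [382.3, 280.6] [650.5 178.7 110. ]
nose_tip 0.61 [385.0, 136.6] [506.3 247.9 110. ]
125 (array([517.5, 169.4, 155.6]), 152.5, (np.float64(-19.4), np.float64(18.6), np.float64(-4.3), np.float64(4.0)), 342) 161.85705082854338 ((517.9307250976562, 169.34552001953125), (8.28897476196289, 38.03117752075195), 62.538455963134766)
155 (array([519.9, 168.2, 159.3]), 152.3, (np.float64(-16.7), np.float64(16.2), np.float64(-4.3), np.float64(4.0)), 292) 161.85705082854338 ((520.1913452148438, 168.18992614746094), (8.288543701171875, 32.955047607421875), 62.440128326416016)
(array([517.6, 169.5,  41.6]), 151.5, (np.float64(-38.0), np.float64(32.2), np.float64(-27.6), np.float64(27.2)), 1982) ((520.32763671875, 168.28506469726562), (54.06163787841797, 69.3980484008789), 62.53360366821289)
```

View pics/w2.png

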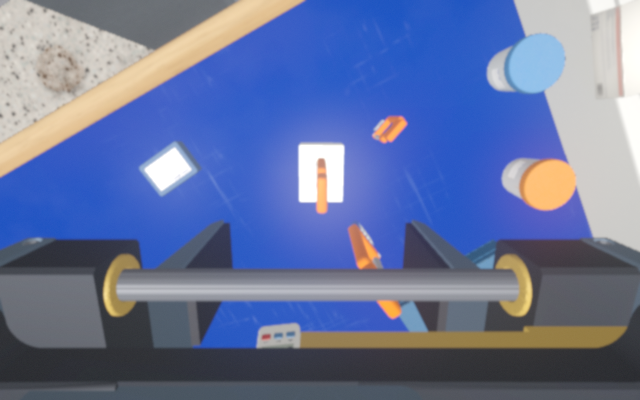

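Run:
```python
import cv2,numpy as np
a=cv2.imread('pics/w1.png')[0:85,500:640]; b=cv2.imread('pics/w2.png')[140:220,290:360]; s=cv2.imread('pics/scene.png')[195:280,290:330]
f=lambda x:cv2.resize(x,None,fx=400/x.shape[0]*.8,fy=400/x.shape[0]*.8,interpolation=cv2.INTER_CUBIC)
cv2.imwrite('pics/c2.png',np.hstack([cv2.resize(f(a),(440,320)),f(b)[:, :200],f(s)[:,:150]][:]) )
```

```text
(no output)
```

View pics/c2.png

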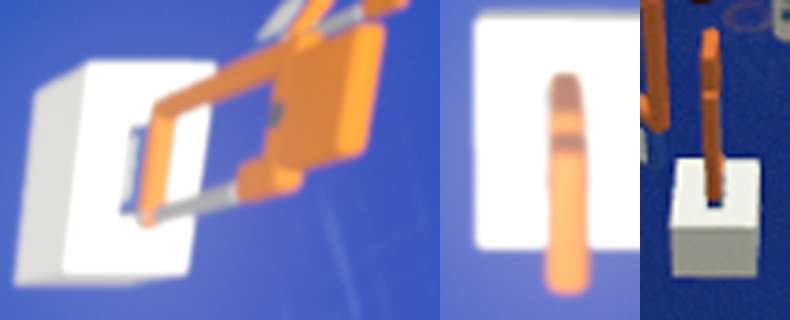

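>>> arm_command:
  motion:
    - {"offset": [0.0004,0.0027,0.03],"spin": 0}
    - {"offset": [0,0,0.035],"spin": 0}
    - {"offset": [0,0,0.035],"spin": 0}
    - {"offset": [0,0,0.03],"spin": 0}
    - {"offset": [0,0,0],"spin": 0}

```text
time_s: 6.35
ee_pos: [519.0, 168.1, 176.2]
ee_rot: [-179.8, -0.2, 152.6]
force: [0.0, 0.2, 0.4]
gripper_width: 91.3
gripper_force: 0.0
```

>>> arm_command:
  motion:
    - {"offset": [0,0,0.017],"spin": 0}
    - {"offset": [0,0,0.016],"spin": 0}
    - {"offset": [0,0,0],"spin": 0}
    - {"offset": [0,0,0],"spin": 0}

```text
time_s: 6.85
ee_pos: [520.7, 169.1, 145.7]
ee_rot: [179.9, 0.1, 152.7]
force: [1.0, -0.3, -0.2]
gripper_width: 91.4
gripper_force: 0.0
```

Close with moderate grip.

>>> arm_command:
  motion:
    - {"offset": [0,0,0.0015],"spin": 0}
    - {"offset": [0,0,0],"spin": 0}
    - {"offset": [0,0,0],"spin": 0}
    - {"offset": [0,0,0],"spin": 0}
    - {"offset": [0,0,0],"spin": 0}
  jaw: 0.0
  newtons: 25

```text
time_s: 7.48
ee_pos: [520.2, 168.9, 143.5]
ee_rot: [-180.0, 0.0, 152.7]
force: [0.1, 0.2, -1.1]
gripper_width: 44.3
gripper_force: 0.0
```

>>> arm_command:
  motion:
    - {"offset": [0,0,0],"spin": 0}
    - {"offset": [0,0,0],"spin": 0}
    - {"offset": [0,0,0],"spin": 0}
    - {"offset": [0,0,0],"spin": 0}

```text
time_s: 7.98
ee_pos: [520.2, 168.9, 143.4]
ee_rot: [-180.0, 0.0, 152.7]
force: [-0.3, 0.0, 0.3]
gripper_width: 9.7
gripper_force: 25.0
```

>>> arm_command:
  motion:
    - {"offset": [0,0,-0.01],"spin": 0}
    - {"offset": [0,0,-0.02],"spin": 0}
    - {"offset": [0,0,-0.025],"spin": 0}
    - {"offset": [0,0,-0.025],"spin": 0}
    - {"offset": [0,0,0],"spin": 0}

```text
time_s: 8.6
ee_pos: [521.4, 169.2, 225.8]
ee_rot: [179.8, 0.2, 152.7]
force: [-0.6, -0.2, -1.1]
gripper_width: 10.0
gripper_force: 25.0
```

>>> arm_command:
  motion:
    - {"offset": [0,0,0],"spin": -0.09}
    - {"offset": [0,0,0],"spin": -0.09}
    - {"offset": [0,0,0],"spin": 0}

```text
time_s: 8.98
ee_pos: [519.6, 168.7, 222.4]
ee_rot: [-179.9, -0.1, 162.9]
force: [-1.2, 0.3, -1.4]
gripper_width: 9.6
gripper_force: 25.0
```

>>> arm_command:
  motion:
    - {"offset": [-0.008,-0.025,0],"spin": 0}
    - {"offset": [-0.008,-0.04,0],"spin": 0}
    - {"offset": [-0.008,-0.04,0],"spin": 0}
    - {"offset": [-0.008,-0.04,0],"spin": 0}
    - {"offset": [-0.008,-0.04,0],"spin": 0}

```text
time_s: 9.6
ee_pos: [503.8, -20.9, 222.9]
ee_rot: [-180.0, -0.0, 162.9]
force: [-0.0, -0.0, -0.0]
gripper_width: 9.5
gripper_force: 25.0
```

>>> arm_command:
  motion:
    - {"offset": [-0.008,-0.04,0],"spin": 0}
    - {"offset": [-0.008,-0.04,0],"spin": 0}
    - {"offset": [-0.008,-0.04,0],"spin": 0}
    - {"offset": [-0.007,-0.03,0],"spin": 0}
    - {"offset": [0,0,0],"spin": 0}

```text
time_s: 10.22
ee_pos: [489.6, -173.7, 222.8]
ee_rot: [-180.0, -0.1, 162.7]
force: [0.2, 0.3, -0.4]
gripper_width: 9.9
gripper_force: 25.0
```

>>> arm_command:
  motion:
    - {"offset": [0,0,0.016],"spin": 0}
    - {"offset": [0,0,0.016],"spin": 0}
    - {"offset": [0,0,0.015],"spin": 0}
    - {"offset": [0,0,0],"spin": 0}
    - {"offset": [0,0,0],"spin": 0}

```text
time_s: 10.85
ee_pos: [490.5, -172.0, 176.8]
ee_rot: [-180.0, 0.0, 163.0]
force: [0.8, 0.2, -1.0]
gripper_width: 9.9
gripper_force: 25.0
```

Run:
```python
from h import *
s=env.state(); print(s['ee_pos'],s['ee_rot'],s['force'],s['torque'])
c=cam('wrist'); p,d=env.grab_frame('wrist'); cv2.imwrite('pics/w3.png',p)
P,u,v=cloud(c,d); col=p[v,u].astype(int)
O=np.array([547.3,-190.1]); X=np.array([.956,-.292]); Y=np.array([.292,.956])
q=P[:,:2]-O; a=q@X; b=q@Y; org=col[:,2]-col[:,0]>90
e=~org&(P[:,2]>120)&(P[:,2]<138)&(a>-30)&(a<60)&(abs(b)<30)
print(e.sum())
if e.sum(): print(a[e].min(),np.percentile(a[e],[2,50,98]),b[e].min(),b[e].max(),np.median(P[e][:,2]))
g=org&(P[:,2]>60)&(abs(b)<40); print(g.sum()); 
if g.sum(): print(np.percentile(a[g],[2,98]),np.percentile(b[g],[2,50,98]),P[g][:,2].min(),P[g][:,2].max())
print('tcp',(s['ee_pos'][:2]-O)@X,(s['ee_pos'][:2]-O)@Y)
```

```text
[ 490.48909021 -171.97522071  176.80780538] [-1.79998231e+02  4.05882926e-02  1.63004719e+02] [ 0.7559691   0.18628458 -1.00311436] [ 0.08034189 -0.2230975   0.0069942 ]
120
7.091178497802084 [7.16853336 8.19040684 9.64933599] -7.593319654867995 7.992060568244315 130.9178602398353
2138
[-96.21798355 -45.20322908] [-7.51142666  0.20058952  8.57869773] 94.6161359720461 263.1826625432673
tcp -59.603665310969134 0.7385033432633077
```

View pics/w3.png

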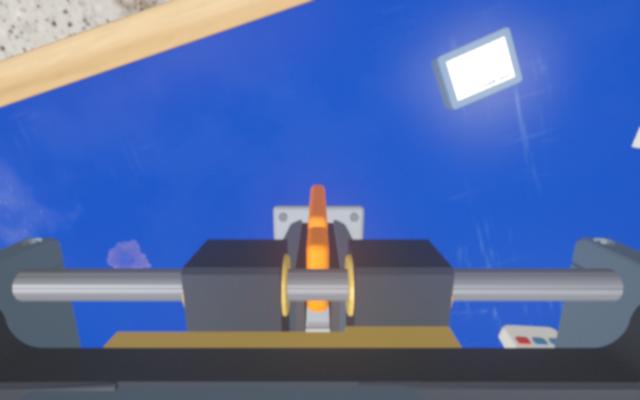

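>>> arm_command:
  motion:
    - {"offset": [-0.015,0,0.001],"spin": 0}
    - {"offset": [-0.015,0,0],"spin": 0}
    - {"offset": [-0.005,0,0],"spin": 0}
    - {"offset": [0,0,0],"spin": 0}
    - {"offset": [0,0,0],"spin": 0}

```text
time_s: 11.52
ee_pos: [523.3, -182.3, 175.3]
ee_rot: [-180.0, -0.0, 163.0]
force: [-0.1, -0.2, -1.1]
gripper_width: 9.8
gripper_force: 25.0
```

```bash
cat > f.py <<'E'
from h import *
O=np.array([547.3,-190.1]); X=np.array([.956,-.292]); Y=np.array([.292,.956])
F=[];Q=[];T=[]
for i in range(5):
    env.grab_frame('wrist'); s=env.state(); F.append(s['force']); T.append(s['torque']); Q.append(s['ee_pos'])
F=np.mean(F,0); Q=np.mean(Q,0); T=np.mean(T,0)
print('t',s['time_s'],'Fx %.2f Fy %.2f Fz %.2f'%(F[:2]@X,F[:2]@Y,F[2]),'My %.3f'%(T[:2]@Y),'tcp x %.1f y %.1f z %.1f'%((Q[:2]-O)@X,(Q[:2]-O)@Y,Q[2]),s['ee_rot'].round(1))
E
python3 f.py
```

```text
t 11.775 Fx -0.12 Fy -0.27 Fz -0.59 My -0.117 tcp x -25.2 y 0.4 z 175.5 [-180.    0.  163.]
```

>>> arm_command:
  motion:
    - {"offset": [-0.004,0,0],"spin": 0}
    - {"offset": [-0.004,0,0],"spin": 0}
    - {"offset": [-0.003,0,0],"spin": 0}
    - {"offset": [-0.003,0,0],"spin": 0}
    - {"offset": [0,0,0],"spin": 0}

```text
time_s: 12.4
ee_pos: [536.8, -186.5, 175.3]
ee_rot: [-180.0, -0.1, 163.0]
force: [-1.5, -0.1, 0.2]
gripper_width: 9.8
gripper_force: 25.0
```

```bash
python3 f.py
```

```text
t 12.65 Fx -1.53 Fy -0.13 Fz -0.87 My 0.212 tcp x -11.3 y 0.4 z 175.3 [-180.   -0.  163.]
```

>>> arm_command:
  motion:
    - {"offset": [-0.003,0,0],"spin": 0}
    - {"offset": [-0.003,0,0],"spin": 0}
    - {"offset": [-0.003,0,0],"spin": 0}
    - {"offset": [-0.002,0,0],"spin": 0}
    - {"offset": [0,0,0],"spin": 0}

```text
time_s: 13.28
ee_pos: [547.4, -189.7, 175.1]
ee_rot: [-180.0, -0.0, 163.0]
force: [-2.3, 1.0, -0.9]
gripper_width: 9.9
gripper_force: 25.0
```

```bash
python3 f.py
```

```text
t 13.525 Fx -2.72 Fy -0.22 Fz -1.77 My 0.439 tcp x -0.1 y 0.4 z 175.2 [-180.   -0.  163.]
```

>>> arm_command:
  motion:
    - {"offset": [-0.001,0,0],"spin": 0}
    - {"offset": [-0.001,0,0],"spin": 0}
    - {"offset": [-0.001,0,0],"spin": 0}
    - {"offset": [0,0,0],"spin": 0}

```text
time_s: 14.02
ee_pos: [550.2, -190.6, 175.4]
ee_rot: [-180.0, -0.0, 163.0]
force: [-2.6, 1.8, -0.1]
gripper_width: 9.9
gripper_force: 25.0
```

```bash
python3 f.py
```

```text
t 14.275 Fx -3.11 Fy -0.29 Fz -0.69 My 0.672 tcp x 3.0 y 0.4 z 175.4 [-180.   -0.  163.]
```

>>> arm_command:
  motion:
    - {"offset": [-0.0007,0,0],"spin": 0}
    - {"offset": [-0.0008,0,0],"spin": 0}
    - {"offset": [0,0,0],"spin": 0}

```text
time_s: 14.65
ee_pos: [550.8, -190.7, 175.0]
ee_rot: [-180.0, -0.2, 163.0]
force: [-6.1, 1.4, -0.7]
gripper_width: 9.7
gripper_force: 25.0
```

```bash
python3 f.py
```

```text
t 14.9 Fx -5.70 Fy -0.26 Fz -0.92 My 1.119 tcp x 3.5 y 0.4 z 175.0 [-180.    -0.2  163. ]
```

>>> arm_command:
  motion:
    - {"offset": [0,0,0.001],"spin": 0}
    - {"offset": [-0.0003,0,0.001],"spin": 0}
    - {"offset": [-0.0004,0,0.001],"spin": 0}
    - {"offset": [-0.0004,0,0.001],"spin": 0}
    - {"offset": [0,0,0],"spin": 0}

```text
time_s: 15.52
ee_pos: [552.5, -191.2, 171.0]
ee_rot: [-180.0, -0.1, 163.0]
force: [-3.9, 1.5, -1.8]
gripper_width: 10.0
gripper_force: 25.0
```

```bash
python3 f.py
```

```text
t 15.775 Fx -4.25 Fy -0.15 Fz -2.67 My 0.907 tcp x 5.3 y 0.4 z 171.0 [ 1.80e+02 -1.00e-01  1.63e+02]
```

>>> arm_command:
  motion:
    - {"offset": [-0.0003,0,0.0015],"spin": 0}
    - {"offset": [-0.0003,0,0.0015],"spin": 0}
    - {"offset": [-0.0004,0,0.0015],"spin": 0}
    - {"offset": [0,0,0],"spin": 0}

```text
time_s: 16.27
ee_pos: [555.0, -192.1, 166.8]
ee_rot: [-180.0, 0.2, 163.0]
force: [0.3, 0.4, -5.7]
gripper_width: 10.1
gripper_force: 25.0
```

```bash
python3 f.py
```

```text
t 16.525 Fx 0.19 Fy 0.09 Fz -7.99 My -0.170 tcp x 7.5 y 0.4 z 166.5 [-180.    0.  163.]
```

>>> arm_command:
  motion:
    - {"offset": [0,0,0.001],"spin": 0}
    - {"offset": [0,0,0.001],"spin": 0}

```text
time_s: 16.77
ee_pos: [553.8, -191.7, 165.5]
ee_rot: [-180.0, 0.0, 163.0]
force: [-1.6, 1.3, -2.6]
gripper_width: 9.7
gripper_force: 25.0
```

```bash
python3 f.py
```

```text
t 17.025 Fx -0.86 Fy 0.18 Fz -4.27 My 0.102 tcp x 6.7 y 0.4 z 165.2 [-180.    0.  163.]
```

>>> arm_command:
  motion:
    - {"offset": [0,0,0.0015],"spin": 0}
    - {"offset": [0,0,0.0015],"spin": 0}
    - {"offset": [0,0,0.0015],"spin": 0}
    - {"offset": [0,0,0],"spin": 0}

```text
time_s: 17.52
ee_pos: [554.1, -191.8, 160.7]
ee_rot: [-180.0, 0.0, 163.0]
force: [-0.0, -0.2, -1.4]
gripper_width: 10.0
gripper_force: 25.0
```

```bash
python3 f.py
```

```text
t 17.775 Fx -0.17 Fy 0.23 Fz -0.93 My -0.147 tcp x 6.9 y 0.4 z 160.6 [-180.    0.  163.]
```

Free now, so the gate has snapped shut behind the bar. I'll lower gently until the bow bears.

>>> arm_command:
  motion:
    - {"offset": [0,0,0.0015],"spin": 0}
    - {"offset": [0,0,0.0015],"spin": 0}
    - {"offset": [0,0,0.0015],"spin": 0}
    - {"offset": [0,0,0],"spin": 0}

```text
time_s: 18.27
ee_pos: [553.7, -191.6, 155.7]
ee_rot: [-180.0, -0.0, 163.0]
force: [-0.1, 0.3, -0.2]
gripper_width: 10.1
gripper_force: 25.0
```

```bash
python3 f.py
```

```text
t 18.525 Fx 0.12 Fy -0.19 Fz -0.87 My -0.110 tcp x 6.7 y 0.4 z 155.9 [-180.    0.  163.]
```

>>> arm_command:
  motion:
    - {"offset": [0,0,0.0007],"spin": 0}
    - {"offset": [0,0,0.0008],"spin": 0}
    - {"offset": [0,0,0],"spin": 0}

```text
time_s: 18.9
ee_pos: [553.8, -191.7, 154.4]
ee_rot: [-180.0, 0.0, 163.0]
force: [0.2, -0.9, -1.9]
gripper_width: 9.8
gripper_force: 25.0
```

```bash
python3 f.py
python3 - <<'E'
from h import *
out=[]
for n in ['scene']:
    p,d=env.grab_frame(n); out.append(cv2.resize(p[130:260,360:480],None,fx=4,fy=4,interpolation=cv2.INTER_CUBIC))
cv2.imwrite('pics/s4.png',out[0])
E
```

```text
t 19.15 Fx 0.26 Fy 0.10 Fz -0.68 My -0.117 tcp x 6.7 y 0.4 z 154.4 [-180.   -0.  163.]
```

View pics/s4.png

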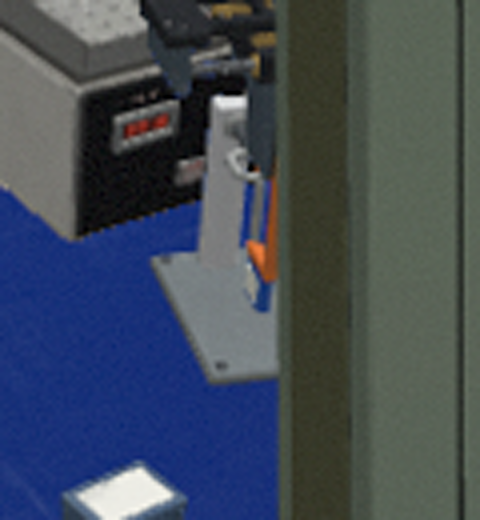

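>>> arm_command:
  motion:
    - {"offset": [0,0,0.0005],"spin": 0}
    - {"offset": [0,0,0.0005],"spin": 0}
    - {"offset": [0,0,0],"spin": 0}

```text
time_s: 19.58
ee_pos: [553.9, -191.7, 154.1]
ee_rot: [-180.0, 0.0, 163.0]
force: [-1.3, -1.1, 4.8]
gripper_width: 9.9
gripper_force: 25.0
```

```bash
python3 f.py
```

```text
t 19.825 Fx -1.96 Fy 0.24 Fz 5.56 My 0.226 tcp x 6.7 y 0.4 z 154.1 [-180.    0.  163.]
```

>>> arm_command:
  motion:
    - {"offset": [0,0,-0.0006],"spin": 0}
    - {"offset": [0,0,0],"spin": 0}
    - {"offset": [0,0,0],"spin": 0}
  newtons: 8

```text
time_s: 20.2
ee_pos: [554.0, -191.7, 154.2]
ee_rot: [-180.0, 0.0, 163.0]
force: [-0.9, 1.0, 4.0]
gripper_width: 9.6
gripper_force: 8.0
```

>>> arm_command:
  motion:
    - {"offset": [0,0,0],"spin": 0}
    - {"offset": [0,0,0],"spin": 0}
    - {"offset": [0,0,0],"spin": 0}
    - {"offset": [0,0,0],"spin": 0}
    - {"offset": [0,0,0],"spin": 0}
  jaw: 0.05

```text
time_s: 20.82
ee_pos: [553.8, -191.7, 154.0]
ee_rot: [-180.0, 0.0, 163.0]
force: [0.3, 0.8, 0.2]
gripper_width: 49.8
gripper_force: 0.0
```

>>> arm_command:
  motion:
    - {"offset": [0,0,0],"spin": 0}
    - {"offset": [0,0,-0.005],"spin": 0}
    - {"offset": [0,0,-0.01],"spin": 0}
    - {"offset": [0,0,-0.015],"spin": 0}
    - {"offset": [0,0,-0.02],"spin": 0}

```text
time_s: 21.45
ee_pos: [553.8, -191.7, 205.4]
ee_rot: [-180.0, 0.0, 163.0]
force: [-0.2, 0.7, -0.5]
gripper_width: 49.6
gripper_force: 0.0
```

>>> arm_command:
  motion:
    - {"offset": [0,0,-0.03],"spin": 0}
    - {"offset": [0,0,-0.04],"spin": 0}
    - {"offset": [0,0,-0.04],"spin": 0}
    - {"offset": [0,0,-0.03],"spin": 0}
    - {"offset": [0,0,0],"spin": 0}

```text
time_s: 22.08
ee_pos: [554.7, -192.0, 347.8]
ee_rot: [-180.0, 0.4, 163.0]
force: [0.9, 0.3, -0.1]
gripper_width: 50.2
gripper_force: 0.0
```

>>> arm_command:
  motion:
    - {"offset": [0.04,0,0],"spin": 0}
    - {"offset": [0.04,0,0],"spin": 0}
    - {"offset": [0,0,0],"spin": 0}
    - {"offset": [0,0,0],"spin": 0}
    - {"offset": [0,0,0],"spin": 0}

```text
time_s: 22.7
ee_pos: [478.0, -168.5, 343.5]
ee_rot: [-180.0, -0.0, 163.0]
force: [0.1, 0.4, 0.1]
gripper_width: 50.0
gripper_force: 0.0
```

Run:
```python
from h import *
c=cam('wrist'); p,d=env.grab_frame('wrist'); s,_=env.grab_frame('scene')
P,u,v=cloud(c,d); col=p[v,u].astype(int)
O=np.array([547.3,-190.1]); X=np.array([.956,-.292]); Y=np.array([.292,.956])
a=(P[:,:2]-O)@X; b=(P[:,:2]-O)@Y; g=(col[:,2]-col[:,0]>90)&(abs(a)<60)&(abs(b)<40)&(P[:,2]>140); print(g.sum(),pca(P[g]),P[g][:,2].max(),a[g].mean(),b[g].mean())
cv2.imwrite('pics/f5.png',np.hstack([cv2.resize(s[130:260,360:480],(390,422)),cv2.resize(p[60:330,190:440],(390,422))]))
```

```text
276 (array([ 543.2, -189.7,  163.1]), 161.9, (np.float64(-16.0), np.float64(11.5), np.float64(-4.4), np.float64(4.3)), 276) 171.71393284200877 -4.026688835722319 -0.7643297576158523
```

View pics/f5.png

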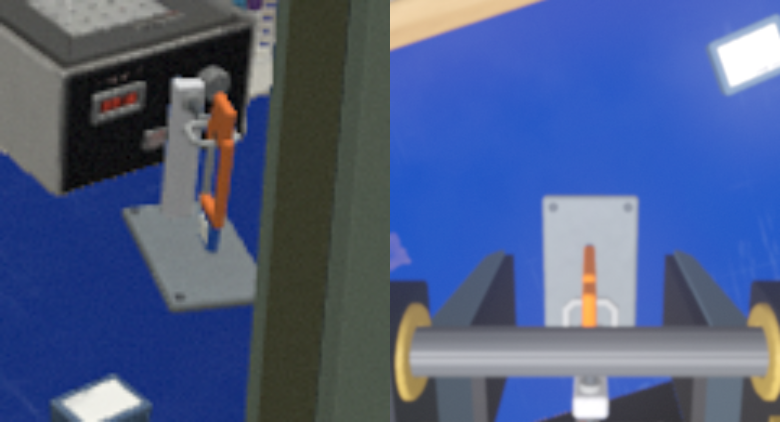

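>>> arm_command:
  motion:
    - {"offset": [0.04,0,0],"spin": 0}
    - {"offset": [0.03,0,0],"spin": 0}
    - {"offset": [0,0,0],"spin": 0}
    - {"offset": [0,0,0],"spin": 0}
    - {"offset": [0,0,0],"spin": 0}

```text
time_s: 23.42
ee_pos: [411.3, -148.1, 343.7]
ee_rot: [-180.0, -0.0, 163.0]
force: [0.4, 0.2, 0.4]
gripper_width: 50.4
gripper_force: 0.0
```

>>> arm_command:
  motion:
    - {"offset": [0,0,0],"spin": 0}
    - {"offset": [0,0,0],"spin": 0}
    - {"offset": [0,0,0],"spin": 0}
    - {"offset": [0,0,0],"spin": 0}
    - {"offset": [0,0,0],"spin": 0}

```text
time_s: 24.05
ee_pos: [410.3, -147.8, 344.1]
ee_rot: [-180.0, 0.0, 163.0]
force: [-1.1, 1.1, -0.4]
gripper_width: 50.3
gripper_force: 0.0
```

>>> arm_command:
  motion:
    - {"offset": [0,0,0],"spin": 0}
    - {"offset": [0,0,0],"spin": 0}
    - {"offset": [0,0,0],"spin": 0}
    - {"offset": [0,0,0],"spin": 0}
    - {"offset": [0,0,0],"spin": 0}

```text
time_s: 24.68
ee_pos: [410.4, -147.8, 344.0]
ee_rot: [-180.0, 0.0, 163.0]
force: [0.6, 1.2, 0.3]
gripper_width: 49.6
gripper_force: 0.0
```

Run:
```python
from h import *
O=np.array([547.3,-190.1]); X=np.array([.956,-.292]); Y=np.array([.292,.956])
for k in range(5):
    c=cam('wrist'); p,d=env.grab_frame('wrist'); [env.grab_frame('wrist') for _ in range(3)]
    P,u,v=cloud(c,d); col=p[v,u].astype(int)
    a=(P[:,:2]-O)@X; b=(P[:,:2]-O)@Y; g=(col[:,2]-col[:,0]>90)&(abs(a)<70)&(abs(b)<40)
    o=[]
    for lo in range(30,170,20):
        w=g&(P[:,2]>lo)&(P[:,2]<lo+20)
        if w.sum()>3: o.append((lo,int(w.sum()),round(a[w].min(),1),round(a[w].max(),1),round(np.median(b[w]),1)))
    print(o,P[g][:,2].max().round(1))
```

```text
[(150, 147, np.float64(-11.8), np.float64(16.0), np.float64(-0.9))] 171.8
[(150, 135, np.float64(-11.6), np.float64(16.2), np.float64(-1.0))] 172.3
[(150, 139, np.float64(-12.3), np.float64(15.8), np.float64(-1.0))] 172.0
[(150, 133, np.float64(-11.9), np.float64(16.1), np.float64(-1.0))] 172.6
[(150, 134, np.float64(-12.1), np.float64(16.1), np.float64(-0.9))] 172.0
```

```bash
python3 -c "
from workcell import env
print(env.job_done())"
```

```text
the job is handed in; nothing more can be done
None
```

The orange hook is hanging from the eye's front bar by its top bow, with the gate sprung shut, only a slight tilt and no movement over the last looks. The gripper is clear, I saw no sign of any bystander being moved, and the job was handed in at about 26 s; the judging gave no result back.

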